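Dispense the large round bead from the bead wheel

TASK

Turn the bead wheel by its knob until the compartment with the large round wooden bead is at the spout, tip the pan forward by its steel handle so that this bead runs down the spout into the catch tray, then lower the pan back to level. Do not touch the beads with the gripper, keep the other four beads in the wheel, and leave the things around the dispenser where they are.

Things in the scene. Friction and masses are not known exactly. Their poses are not given: they have to be found in the camera images.
- dispenser: Wooden bead-wheel dispenser, fixed to the table; origin on the table under the wheel's axis (when level), z up. Spout and catch tray lie on its -x side, the steel tip handle on its +x side. Base board 300 x 140 x 12 mm. Above it a level pan, hinged 92 mm to -x of the origin with the hinge along y, carries a round wheel of six open-topped compartments.
- wheel (a joint): Angle of the wheel relative to the pan, rad, growing counter-clockwise seen from above. At multiples of pi/3 a compartment is centred on the spout; near 0 as found, with an empty one there. Turns both ways (stops at +-6.28) against a light friction of 0.08 N m and stays where left. A compartment within about 0.15 rad of centred empties well.
- wheel_knob (a point): Centre of the wooden bar knob on the wheel's axis, 175 mm above the table when level; the bar is 52 mm along this frame's x, 14 mm across (y), 28 mm high (14 mm either side of this point), on a steel post of 8 mm radius. The frame turns with the wheel; its z is the wheel's axis. The fence top is 32 mm below this point.
- wheel_center (a point): Point on the wheel's axis at the compartments' floor (115 mm high when level); the frame turns with the wheel and equals the dispenser's axes at wheel angle 0. Floor radius 84 mm, white; compartment centres at 0, 60, 120.. degrees from x, 4 mm spokes 22 mm high at 30, 90.. degrees, hub radius 18 mm.
- pan (a joint): Tip angle of the pan, rad: 0 level (rests there by its weight), grows as the handle is raised and the spout goes down, stop at 1.05. The large bead runs out at about 0.7 to 0.95; tip to about 1.0. The hinge is damped, so the pan sinks back slowly when let go. Lifting takes about 3 N at the handle.
- tip_handle (a point): Middle of the round steel handle bar, 12 mm thick, 90 mm long along this frame's y, 150 mm from the wheel's axis on the +x side, 115 mm above the table when level; 54 mm clear of the fence. It moves on an arc of radius 242 mm about the hinge.
- pan_hinge (a point): Point on the pan's hinge axis (along y), 108 mm above the table; the frame tips with the pan. The pan's fence round the wheel (inner radius 85 mm, 5 mm thick, 28 mm above the floor) is open only at the spout: a 48 mm gap with a 3 mm sill. The spout is 49 mm wide inside and ends 137 mm from the wheel's axis.
- tray_center (a point): Middle of the catch tray's inner floor, 17 mm above the table, 145 mm to -x of the dispenser's origin; axes as the dispenser's. Inside 90 mm (x) by 100 mm (y), walls 5 mm thick, 35 mm high.
- large_bead_center (a point): Centre of the large round wooden bead (ball, 26 mm across), the one wanted; it lies in one of the five filled compartments, about 52 mm from the wheel's axis.
- small_bead_center (a point): Centre of the small round wooden bead (ball, 18 mm across), in another compartment.
- cube_bead: Wooden cube bead, 24 mm, origin at the centre of its underside.
- barrel_bead: Upright wooden barrel bead, 26 mm across, 24 mm high, origin at the centre of its underside.
- cone_bead: Wooden cone bead, 26 mm across, 25 mm high, origin at the centre of its underside.
- putty_tub: Green lidded tub with a white lid, 78 mm across, 42 mm high, bystander; origin at the centre of its underside.
- tag_pack: Flat pale pink pack of tags, 88 x 62 x 14 mm, bystander; origin at the centre of its underside.
Things that resemble listed ones, but are neither listed nor needed, are in the scene too. Leave any red look-alike of the barrel_bead alone.

How it is judged:
By the outcome, as a careful person would: the job done as asked, in the order asked, and still so for the second after the job is handed in, with the robot touching nothing.
It also fails if it takes over 72 s, if anything falls off the work surface, if the arm or the gripper's body presses on something with over 40 N, if the wrist force passes 120 N, or if a joint passes its speed limit or range.

ROBOT

A 6-joint arm with a two-finger parallel gripper is mounted at the origin on a cart in front of the work surface, level with it; the furniture and walls round the work are solid. World frame = base frame: x ahead of the robot, y to its left, z up, the work surface at z = 0. Lengths are in m, angles in rad, forces in N, time in s.
With the tool pointing down it reaches from about 0.375 to 0.75 m from the base axis. Payload 9 kg.
Tool frame: the origin (TCP) lies midway between the tips of the shut fingers; the grasp point (between the pads) lies 19 mm behind it; z points along the fingers, y is the line along which they close (so a half turn about z gives the same grasp; the last joint's range is limited). The gripper opens to 85 mm and grips with 20 to 120 N. Pads are 22 mm wide; open, the fingers measure 114 mm over their backs; the gripper's body (76 mm by 85 mm) begins 54 mm behind the grasp point. The pads swing forward as they close: fully open they stand 13 mm farther back than shut.
Start: joints at [-1.448, 0.104, 0.097, 1.564, 0, 1.353], TCP at [0.201, -0.566, 0.231] pointing down, gripper open.
Joint ranges: [-2.99, 2.99], [-0.84, 1.86], [-1.1, 1.16], [-1.84, 2.11], [-1.51, 1.56], [-3.14, 3.14]. Speed limits (rad/s): [2.22, 2.22, 2.57, 3.14, 3.14, 3.14].

INTERFACE

Orientations are given as a 3x3 rotation matrix whose columns are the frame's x, y, z axes.
In Python, from station import arm gives the robot as it stands. The module is installed in compiled form; this text tells all that it offers.
- The arm moves only by the shell command python3 -m jog 'ROWS' [OPENING] [FORCE]. ROWS is JSON, a list of rows, each an object with "delta_pos": the shift along the tool's x, y, z in m, a list of three; "dr": the turn, a rotation vector about the tool's x, y, z in units of 6 degrees (1.0 is 6 degrees), a list of three. A call has 1 to 12 rows; each row shifts and turns the commanded pose from where the row before left it, along the tool's axes as they then stand; what a row does not reach is not made up. A row lasts 1/8 s, in which the tool goes at most 62.5 mm and 10.7 degrees, less where a joint would pass 70% of its speed; a pose out of reach is approached as far as the arm can. A call with a gripper value outside its range is refused whole. OPENING is the opening, from -1 (shut) to 1 (fully open), set as the call begins (- or left out, the last holds). The fingers move at their own pace and stop on an object; FORCE is the grip in N (left out, the last holds). Time passes only in rows, so rows that do not move let the fingers close. It gives the time, the measured TCP pose, the force, the opening and the grip force at its end, in the units of the state.
- arm.state(): the state, without advancing time (a new reading comes with each control period).
- arm.snapshot(name): name is "side" or "top" or "wrist"; returns the picture (420x560x3 uint8, red, green, blue); there is no depth.
- arm.camera_params(name): a dict with "intrinsics" (3x3 intrinsics, pixels), "R" (3x3) and "t" (3): a world point X has camera coordinates R X + t; the wrist camera has in their place "mount" (4x4, takes a point from camera to tool coordinates, whose origin is the TCP and whose axes are the flange's). Camera axes: x right, y down, z forward; pixel columns grow to the right and rows downward; lengths in m; the calibration is good to about 2 mm. A picture is of the moment at which its call begins: read the wrist's pose just before it. camera_params takes no time and is no camera call.
- arm.finish_job(): hands the job in; it is judged then, once.
Trained networks look in the newest picture that a camera, given by its name, has taken for a name from the list of things; names that differ only in an ending like _2 or _b are one class to them, and where a whole thing is asked for, a point or a joint stands for the part that bears it (a point fixed in the world has none). Each returns a list of dicts, best first, with "score" (0 to 1); they miss things now and then, are a little off and sometimes report something else, mostly with a low value. They report only what shows in the picture. A call takes as long as a camera call. They do not tell look-alikes from the thing itself.
- arm.boxes_of(camera, thing): "bbox" ([centre column, centre row, width, height] in pixels, round what is visible of it).
- arm.mark_of(camera, thing): "xy" ([column, row] in pixels: a listed point, or the origin of a listed thing).
The state is a dict: "time_s": time; "joints": joint angles; "qvel": joint speeds; "joint_efforts": joint torques, N m; "position": TCP position; "ee_rot": TCP orientation; "force": force on the tool from outside, world axes, zero at the start; "torque": the same for the moment, N m; "width": finger opening in m; "finger_force": force on a finger pad.
Only numpy, scipy, OpenCV 4.12 (cv2) and the standard library are available. Lean on these libraries where they do the work, as an engineer would, in place of code of your own. Each camera call takes 0.05 s, during which the arm holds its last target. There are 200 camera calls.

## Working session

There is one attempt and no reset: what is moved stays moved. The work goes in short steps, Python scripts to look and compute and a shell command to move; the robot and the scene stay as the last step left them, time stands still between calls to the robot, and variables do not carry over. Pictures are saved under pics/ and viewed, at most 13 in all, crops included, and the job is handed in when it is done.

```bash
mkdir -p pics; cat > h.py <<'E'
from station import arm
import numpy as np, cv2
def cam(n):
    p=arm.camera_params(n); K=np.array(p["intrinsics"])
    if n=="wrist":
        s=arm.state(); M=np.array(p["mount"]); R=np.array(s["ee_rot"]); t=np.array(s["position"])
        return K, R@M[:3,:3], R@M[:3,3]+t
    R=np.array(p["R"]);t=np.array(p["t"]); return K,R.T,-R.T@t
def ray(n,uv,z):
    K,R,c=cam(n); d=R@np.linalg.solve(K,[uv[0],uv[1],1]); return c+d*(z-c[2])/d[2]
def proj(n,X):
    K,R,c=cam(n); q=K@(R.T@(np.array(X)-c)); return q[:2]/q[2]
def snap(n,f):
    im=arm.snapshot(n); cv2.imwrite("pics/"+f,im[:,:,::-1]); return im
E
python3 - <<'E'
from h import *
a=snap("top","top1.png"); b=snap("side","side1.png")
Z=dict(wheel_knob=.175,wheel_center=.115,tip_handle=.115,pan_hinge=.108,tray_center=.017,large_bead_center=.128,small_bead_center=.124,dispenser=0,putty_tub=0,tag_pack=0)
for n in("top","side"):
  print(n,"cam at",cam(n)[2].round(3))
  for k,z in Z.items():
    for m in arm.mark_of(n,k)[:2]: print(n,k,round(m["score"],2),np.round(m["xy"]),ray(n,m["xy"],z).round(3))
print(arm.state())
E
```

```text
top cam at [ 0.399 -0.397  0.973]
top wheel_knob 0.77 [258. 207.] [ 0.442 -0.387  0.175]
top wheel_knob 0.58 [321. 230.] [ 0.397 -0.498  0.175]
top wheel_center 0.8 [263. 205.] [ 0.447 -0.397  0.115]
top wheel_center 0.19 [256. 178.] [ 0.5   -0.384  0.115]
top tip_handle 0.73 [183. 180.] [ 0.499 -0.245  0.115]
top pan_hinge 0.75 [303. 220.] [ 0.419 -0.473  0.108]
top pan_hinge 0.22 [260. 205.] [ 0.448 -0.391  0.108]
top tray_center 0.96 [319. 231.] [ 0.395 -0.515  0.017]
top large_bead_center 0.73 [237. 222.] [ 0.417 -0.347  0.128]
top large_bead_center 0.48 [233. 194.] [ 0.468 -0.34   0.128]
top small_bead_center 0.47 [279. 186.] [ 0.482 -0.428  0.124]
top small_bead_center 0.22 [241. 279.] [ 0.309 -0.353  0.124]
top dispenser 0.68 [264. 208.] [ 0.447 -0.397 -0.   ]
top putty_tub 0.66 [259. 205.] [ 0.455 -0.388  0.   ]
top putty_tub 0.63 [241. 279.] [ 0.296 -0.346  0.   ]
top tag_pack 0.82 [162. 147.] [ 0.584 -0.181  0.   ]
side cam at [0.321 0.636 0.547]
side wheel_knob 0.94 [290. 181.] [ 0.449 -0.406  0.175]
side wheel_center 0.81 [291. 208.] [ 0.444 -0.383  0.115]
side tip_handle
[... 532 characters left out ...]
0,
       -3.73837553e-05,  1.35309689e+00]), 'qvel': array([ 0.00051568,  0.00086508, -0.00043548, -0.00038959,  0.00108804,
       -0.00141892]), 'joint_efforts': array([-3.21029183e-04, -5.56772161e+01,  5.03771961e+01,  8.17013843e-04,
       -3.23802633e-04, -3.86321162e-06]), 'position': array([ 0.20054837, -0.56552438,  0.23132011]), 'ee_rot': array([[ 9.42486767e-01,  3.34243465e-01, -2.50667931e-05],
       [ 3.34243461e-01, -9.42486763e-01, -1.01852139e-04],
       [-5.76685324e-05,  8.76158811e-05, -9.99999994e-01]]), 'force': array([ 0.78248276, -0.02659024, -0.23101118]), 'torque': array([ 0.06051925,  0.0199665 , -0.01147349]), 'finger_force': 0.0, 'width': 0.08543681634065423}
```

View images.

```bash
python3 - <<'E'
import cv2
a=cv2.imread("pics/top1.png"); b=cv2.imread("pics/side1.png")
cv2.imwrite("pics/c1.png",cv2.resize(a[120:300,130:370],(800,600),interpolation=cv2.INTER_CUBIC))
E
```

```text
(no output)
```

View pics/c1.png

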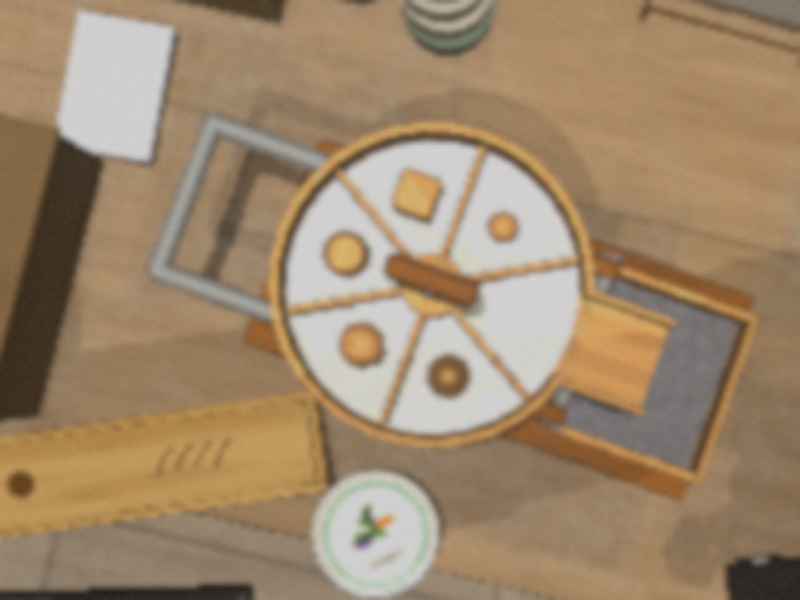

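View pics/side1.png

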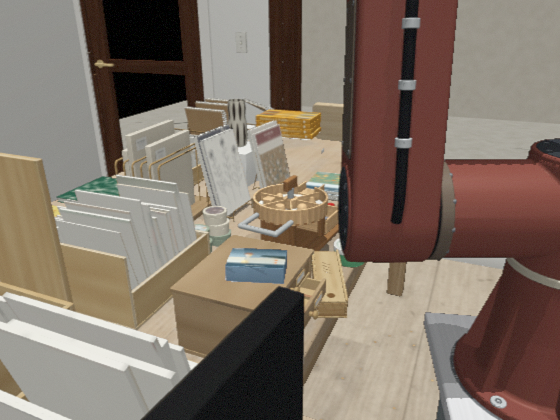

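```bash
python3 -m jog '[{"delta_pos":[0,0,-0.05],"dr":[0,0,0]},{"delta_pos":[0,0,-0.05],"dr":[0,0,0]},{"delta_pos":[0.05,-0.015,0],"dr":[0,0,0]},{"delta_pos":[0.05,-0.015,0],"dr":[0,0,0]},{"delta_pos":[0.05,-0.015,0],"dr":[0,0,0]},{"delta_pos":[0.05,-0.015,0],"dr":[0,0,0]},{"delta_pos":[0.05,-0.015,0],"dr":[0,0,0]},{"delta_pos":[0,0,0],"dr":[0,0,0]},{"delta_pos":[0,0,0],"dr":[0,0,0]}]' 1 20; python3 - <<'E'
from h import *
snap("wrist","w1.png"); s=arm.state(); print(s["joints"].round(3),s["position"],s["time_s"]);print(s["ee_rot"].round(3)); print(np.round(arm.camera_params("wrist")["mount"],3))
for k,z in dict(wheel_knob=.175,wheel_center=.115,large_bead_center=.128,small_bead_center=.124,tip_handle=.115,cone_bead=.115,barrel_bead=.115,cube_bead=.115).items():
    for m in arm.mark_of("wrist",k)[:2]: print(k,round(m["score"],2),np.round(m["xy"]),ray("wrist",m["xy"],z).round(3))
E
```

```text
time_s: 2.22
position: [0.411, -0.4114, 0.3313]
ee_rot: [[0.942, 0.335, -0.0], [0.335, -0.942, -0.0], [-0.0, 0.0, -1.0]]
force: [0.5, -0.3, 0.1]
width: 0.0852
finger_force: 0.0
[-1.011  0.098  0.274  1.747 -0.     1.79 ] [ 0.41057227 -0.41178735  0.33121299] 2.275
[[ 0.943  0.334 -0.   ]
 [ 0.334 -0.943 -0.   ]
 [-0.     0.    -1.   ]]
[[-0.    -0.959 -0.285  0.073]
 [ 1.    -0.    -0.001 -0.   ]
 [ 0.001 -0.285  0.959 -0.142]
 [ 0.     0.     0.     1.   ]]
wheel_knob 0.69 [260. 145.] [ 0.445 -0.385  0.175]
wheel_knob 0.41 [326. 193.] [ 0.424 -0.457  0.175]
wheel_center 0.89 [266. 139.] [ 0.446 -0.39   0.115]
wheel_center 0.29 [271.  90.] [ 0.494 -0.378  0.115]
large_bead_center 0.66 [218. 156.] [ 0.415 -0.348  0.128]
tip_handle 0.74 [144.  34.] [ 0.502 -0.245  0.115]
cone_bead 0.96 [253. 187.] [ 0.393 -0.393  0.115]
barrel_bead 0.58 [225. 106.] [ 0.465 -0.338  0.115]
barrel_bead 0.5 [406. 245.] [ 0.387 -0.58   0.115]
cube_bead 0.71 [274.  86.] [ 0.499 -0.379  0.115]
```

View pics/w1.png

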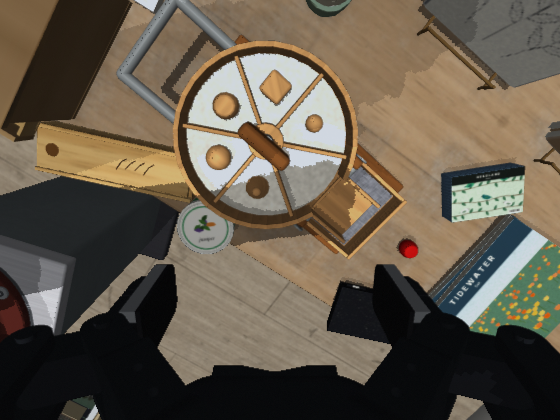

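```bash
python3 - <<'E'
import cv2
a=cv2.imread("pics/w1.png")
cv2.imwrite("pics/c2.png",cv2.resize(a[40:230,165:365],(632,600),interpolation=cv2.INTER_CUBIC))
E
```

```text
(no output)
```

View pics/c2.png

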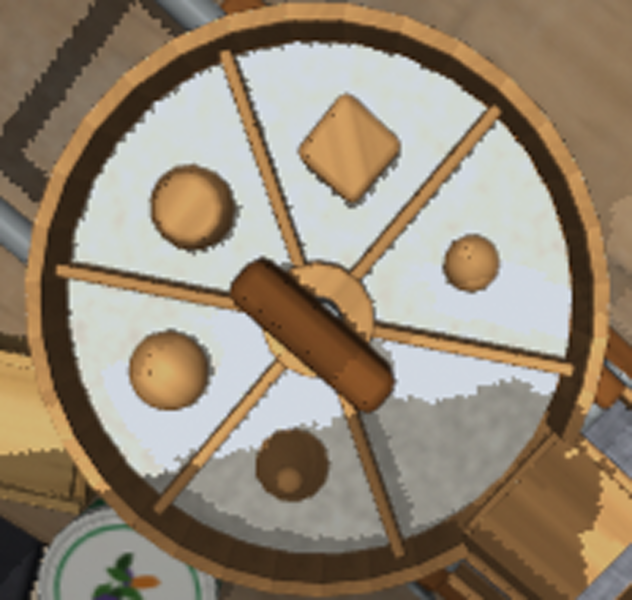

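The wanted bead is the smooth ball at w1 pixel (218,156). The others are the flat-topped barrel (226,106), cone (257,187), small ball (314,123) and a red look-alike (409,249). The ball sits at +60°, so the wheel must turn +120°.

```bash
python3 -m jog '[{"delta_pos":[0.04,-0.01,0],"dr":[0,0,0]},{"delta_pos":[0,0,0],"dr":[0,0,-1.65]},{"delta_pos":[0,0,0],"dr":[0,0,-1.65]},{"delta_pos":[0,0,0],"dr":[0,0,-1.65]},{"delta_pos":[0,0,0],"dr":[0,0,-1.65]},{"delta_pos":[0,0,0],"dr":[0,0,-1.65]},{"delta_pos":[0,0,0.05],"dr":[0,0,0]},{"delta_pos":[0,0,0.05],"dr":[0,0,0]},{"delta_pos":[0,0,0],"dr":[0,0,0]},{"delta_pos":[0,0,0],"dr":[0,0,0]}]' 0.2 20; python3 - <<'E'
from h import *
snap("wrist","w2.png"); s=arm.state(); print(s["joints"].round(3),s["position"],s["time_s"])
for k,z in dict(wheel_knob=.175,wheel_center=.115,large_bead_center=.128).items():
    for m in arm.mark_of("wrist",k)[:2]: print(k,round(m["score"],2),np.round(m["xy"]),ray("wrist",m["xy"],z).round(3))
E
```

```text
time_s: 3.92
position: [0.4458, -0.3891, 0.2338]
ee_rot: [[0.358, 0.934, 0.001], [0.934, -0.358, -0.002], [-0.001, 0.002, -1.0]]
force: [-0.2, -0.8, 0.8]
width: 0.0513
finger_force: 0.0
[-0.938  0.076  0.073  1.564 -0.     0.999] [ 0.4461618  -0.38951965  0.23451309] 3.975
wheel_knob 0.96 [274. 224.] [ 0.446 -0.388  0.175]
wheel_center 0.85 [275. 198.] [ 0.448 -0.387  0.115]
large_bead_center 0.97 [218. 174.] [ 0.416 -0.35   0.128]
```

View pics/w2.png

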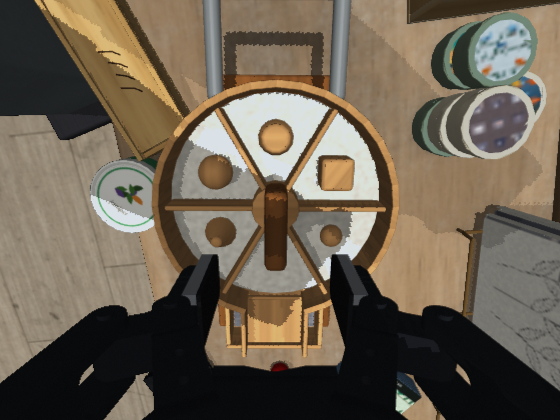

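w2 shows the bar knob vertical at (275,224), centred between the fingers, with the large bead at (215,171).

```bash
python3 -m jog '[{"delta_pos":[0,0,0.04],"dr":[0,0,0]},{"delta_pos":[0,0,0.037],"dr":[0,0,0]},{"delta_pos":[0,0,0],"dr":[0,0,0]},{"delta_pos":[0,0,0],"dr":[0,0,0]}]' && python3 -m jog '[{"delta_pos":[0,0,0],"dr":[0,0,0]},{"delta_pos":[0,0,0],"dr":[0,0,0]},{"delta_pos":[0,0,0],"dr":[0,0,0]},{"delta_pos":[0,0,0],"dr":[0,0,0]},{"delta_pos":[0,0,0],"dr":[0,0,0]},{"delta_pos":[0,0,0],"dr":[0,0,0]}]' -1 25
```

```text
time_s: 4.62
position: [0.4461, -0.3893, 0.1566]
ee_rot: [[0.358, 0.934, 0.001], [0.934, -0.358, -0.002], [-0.001, 0.002, -1.0]]
force: [-0.8, -0.5, 0.6]
width: 0.0513
finger_force: 0.0
time_s: 5.38
position: [0.4464, -0.3893, 0.1558]
ee_rot: [[0.358, 0.934, 0.002], [0.934, -0.358, -0.002], [-0.001, 0.003, -1.0]]
force: [3.8, -1.1, 6.5]
width: 0.0142
finger_force: 24.6
```

```bash
python3 -m jog '[{"delta_pos":[0,0,0],"dr":[0,0,-1]},{"delta_pos":[0,0,0],"dr":[0,0,-1]},{"delta_pos":[0,0,0],"dr":[0,0,-1]},{"delta_pos":[0,0,0],"dr":[0,0,-1]}]' && python3 -m jog '[{"delta_pos":[0,0,0],"dr":[0,0,-1]},{"delta_pos":[0,0,0],"dr":[0,0,-1]},{"delta_pos":[0,0,0],"dr":[0,0,-1]},{"delta_pos":[0,0,0],"dr":[0,0,-1]},{"delta_pos":[0,0,0],"dr":[0,0,-1]},{"delta_pos":[0,0,0],"dr":[0,0,-1]},{"delta_pos":[0,0,0],"dr":[0,0,-1]},{"delta_pos":[0,0,0],"dr":[0,0,-1]}]' && python3 -m jog '[{"delta_pos":[0,0,0],"dr":[0,0,-1]},{"delta_pos":[0,0,0],"dr":[0,0,-1]},{"delta_pos":[0,0,0],"dr":[0,0,-1]},{"delta_pos":[0,0,0],"dr":[0,0,-1]},{"delta_pos":[0,0,0],"dr":[0,0,-1]},{"delta_pos":[0,0,0],"dr":[0,0,-1]},{"delta_pos":[0,0,0],"dr":[0,0,-1]},{"delta_pos":[0,0,0],"dr":[0,0,-1]},{"delta_pos":[0,0,0],"dr":[0,0,0]},{"delta_pos":[0,0,0],"dr":[0,0,0]}]'
```

```text
time_s: 5.88
position: [0.4465, -0.3893, 0.1559]
ee_rot: [[-0.056, 0.998, 0.003], [0.998, 0.056, -0.002], [-0.003, 0.003, -1.0]]
force: [4.3, -0.8, 5.1]
width: 0.0142
finger_force: 25.0
time_s: 6.88
position: [0.4468, -0.3893, 0.1559]
ee_rot: [[-0.78, 0.626, 0.003], [0.626, 0.78, -0.002], [-0.004, 0.0, -1.0]]
force: [4.7, -0.8, 5.5]
width: 0.0144
finger_force: 24.6
time_s: 8.12
position: [0.4468, -0.389, 0.1559]
ee_rot: [[-0.988, -0.157, 0.003], [-0.157, 0.988, -0.002], [-0.003, -0.002, -1.0]]
force: [5.5, -0.2, 5.4]
width: 0.0146
finger_force: 24.6
```

```bash
python3 -m jog '[{"delta_pos":[0,0,0],"dr":[0,0,0]},{"delta_pos":[0,0,0],"dr":[0,0,0]},{"delta_pos":[0,0,0],"dr":[0,0,0]},{"delta_pos":[0,0,0],"dr":[0,0,0]},{"delta_pos":[0,0,-0.04],"dr":[0,0,0]},{"delta_pos":[0,0,-0.05],"dr":[0,0,0]},{"delta_pos":[0,0,-0.05],"dr":[0,0,1]},{"delta_pos":[0,0,0],"dr":[0,0,1]},{"delta_pos":[0,0,0],"dr":[0,0,1.5]},{"delta_pos":[0,0,0],"dr":[0,0,1.5]},{"delta_pos":[0,0,0],"dr":[0,0,0]},{"delta_pos":[0,0,0],"dr":[0,0,0]}]' 0 ; python3 - <<'E'
from h import *
snap("wrist","w3.png"); s=arm.state(); print(s["joints"].round(3),s["position"],s["time_s"])
C=None
for k,z in dict(wheel_knob=.175,wheel_center=.115,large_bead_center=.128,tip_handle=.115,pan_hinge=.108,tray_center=.017).items():
    for m in arm.mark_of("wrist",k)[:2]: print(k,round(m["score"],2),np.round(m["xy"]),ray("wrist",m["xy"],z).round(3))
snap("top","top2.png")
for k,z in dict(large_bead_center=.128,tip_handle=.115).items():
    for m in arm.mark_of("top",k)[:2]: print(k,round(m["score"],2),np.round(m["xy"]),ray("top",m["xy"],z).round(3))
E
```

```text
time_s: 9.62
position: [0.4454, -0.3885, 0.2943]
ee_rot: [[-0.935, 0.355, -0.0], [0.355, 0.935, -0.0], [0.0, -0.0, -1.0]]
force: [0.1, 0.8, 1.8]
width: 0.0426
finger_force: 0.0
[-0.938  0.102  0.21   1.679 -0.    -0.575] [ 0.44541362 -0.38845221  0.29424914] 9.675
wheel_knob 0.94 [272. 200.] [ 0.444 -0.389  0.175]
wheel_center 0.94 [275. 185.] [ 0.445 -0.388  0.115]
wheel_center 0.44 [425. 189.] [ 0.502 -0.251  0.115]
large_bead_center 0.75 [219. 188.] [ 0.427 -0.437  0.128]
tip_handle 0.59 [426. 191.] [ 0.504 -0.25   0.115]
pan_hinge 0.75 [182. 184.] [ 0.412 -0.474  0.108]
tray_center 0.68 [164. 170.] [ 0.397 -0.519  0.017]
tray_center 0.57 [274. 168.] [ 0.445 -0.389  0.017]
```

View pics/w3.png

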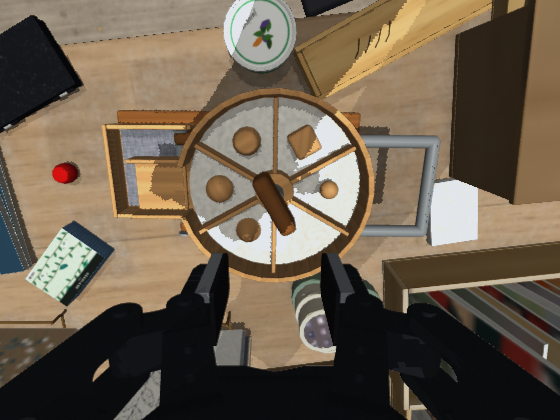

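w3 shows the large bead centred at the spout (219,188), with the handle bar at about (430,187). There is a rack with its corner near (385,262), so I'll check clearance in the top view.

View pics/top1.png

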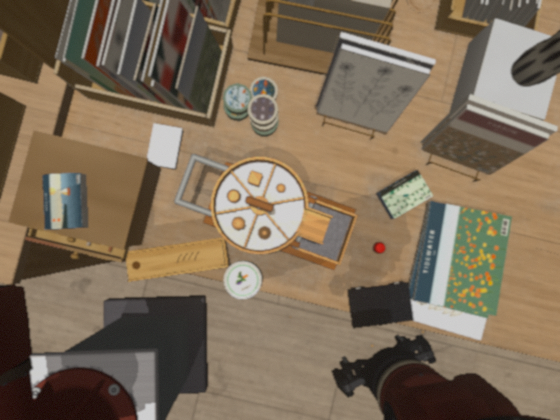

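```bash
python3 - <<'E'
from h import *
# rack corner seen in w3 at (385,262): ground/height hypotheses, projected in top view
for z in (0,.05,.1,.15,.2,.25): 
    X=ray("wrist",(385,262),z); print(z,X.round(3),proj("top",X).round(),proj("side",X).round())
d=np.array([.36,.933]);print([ray("wrist",(u,v),0).round(3) for u,v in((455,145),(455,35))])
E
```

```text
0 [ 0.631 -0.29   0.   ] [212. 125.] [208. 263.]
0.05 [ 0.602 -0.298  0.05 ] [214. 133.] [220. 244.]
0.1 [ 0.573 -0.306  0.1  ] [215. 142.] [232. 224.]
0.15 [ 0.544 -0.315  0.15 ] [217. 152.] [244. 203.]
0.2 [ 0.515 -0.323  0.2  ] [219. 164.] [257. 181.]
0.25 [ 0.486 -0.331  0.25 ] [222. 177.] [269. 159.]
[array([ 0.504, -0.16 ,  0.   ]), array([ 0.377, -0.133,  0.   ])]
```

The rack base lies at x≥0.6 and the box base is 88 mm beyond the handle, so both are clear. Going to the handle.

```bash
python3 -m jog '[{"delta_pos":[0,0.05,0],"dr":[0,0,0]},{"delta_pos":[0,0.05,0],"dr":[0,0,0]},{"delta_pos":[0,0.05,0],"dr":[0,0,0]},{"delta_pos":[0,0,0.05],"dr":[0,0,0]},{"delta_pos":[0,0,0.05],"dr":[0,0,0]},{"delta_pos":[0,0,0],"dr":[0,0,0]},{"delta_pos":[0,0,0],"dr":[0,0,0]}]'; python3 - <<'E'
from h import *
snap("wrist","w4.png"); s=arm.state(); print(s["joints"].round(3),s["position"],s["time_s"])
for m in arm.mark_of("wrist","tip_handle")[:2]: print(round(m["score"],2),np.round(m["xy"]),ray("wrist",m["xy"],.115).round(3))
E
```

```text
time_s: 11.0
position: [0.4997, -0.249, 0.1966]
ee_rot: [[-0.934, 0.358, 0.002], [0.358, 0.934, -0.001], [-0.002, -0.001, -1.0]]
force: [0.0, 0.4, 1.2]
width: 0.0427
finger_force: 0.0
[-0.697 -0.031 -0.102  1.496 -0.    -0.33 ] [ 0.5000457  -0.24938296  0.19720497] 11.05
```

View pics/w4.png

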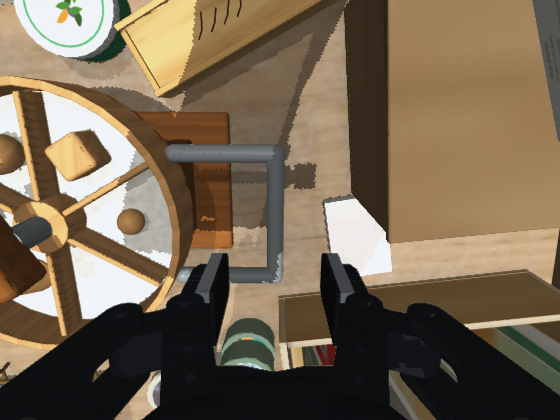

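The handle bar is at column 276, rows 148–280, midway between the fingers. Descending and gripping.

```bash
python3 -m jog '[{"delta_pos":[0,0,0.05],"dr":[0,0,0]},{"delta_pos":[0,0,0.05],"dr":[0,0,0]},{"delta_pos":[0,0,0],"dr":[0,0,0]},{"delta_pos":[0,0,0],"dr":[0,0,0]}]' && python3 -m jog '[{"delta_pos":[0,0,0],"dr":[0,0,0]},{"delta_pos":[0,0,0],"dr":[0,0,0]},{"delta_pos":[0,0,0],"dr":[0,0,0]},{"delta_pos":[0,0,0],"dr":[0,0,0]},{"delta_pos":[0,0,0],"dr":[0,0,0]},{"delta_pos":[0,0,0],"dr":[0,0,0]}]' -1 25
python3 - <<'E'
import numpy as np
L=.242;a0=np.arctan2(7,242)
p=None
for i in range(0,11):
    a=a0+i*.1; q=np.array([L*np.cos(a),-L*np.sin(a)])*1000
    if p is not None: print(round(i*.1,1),"dy,dz mm",(q-p).round(1))
    p=q
E
```

```text
time_s: 11.6
position: [0.5004, -0.2496, 0.0975]
ee_rot: [[-0.934, 0.358, 0.003], [0.358, 0.934, -0.002], [-0.003, -0.001, -1.0]]
force: [-0.9, 0.2, 0.5]
width: 0.0429
finger_force: 0.0
time_s: 12.35
position: [0.5004, -0.249, 0.0965]
ee_rot: [[-0.934, 0.358, 0.003], [0.358, 0.934, -0.002], [-0.003, -0.001, -1.0]]
force: [0.6, 1.6, 6.6]
width: 0.011
finger_force: 24.3
0.1 dy,dz mm [ -1.9 -24.1]
0.2 dy,dz mm [ -4.3 -23.8]
0.3 dy,dz mm [ -6.7 -23.3]
0.4 dy,dz mm [ -8.9 -22.5]
0.5 dy,dz mm [-11.1 -21.5]
0.6 dy,dz mm [-13.2 -20.2]
0.7 dy,dz mm [-15.2 -18.8]
0.8 dy,dz mm [-17.  -17.2]
0.9 dy,dz mm [-18.6 -15.4]
1.0 dy,dz mm [-20.1 -13.5]
```

```bash
python3 -m jog '[{"delta_pos":[0,-0.001,-0.012],"dr":[0,0,0]},{"delta_pos":[0,-0.001,-0.012],"dr":[0,0,0]},{"delta_pos":[0,-0.002,-0.012],"dr":[0,0,0]},{"delta_pos":[0,-0.002,-0.012],"dr":[0,0,0]}]' && python3 -m jog '[{"delta_pos":[0,-0.0033,-0.0117],"dr":[0,0,0]},{"delta_pos":[0,-0.0033,-0.0117],"dr":[0,0,0]},{"delta_pos":[0,-0.0045,-0.0113],"dr":[0,0,0]},{"delta_pos":[0,-0.0045,-0.0113],"dr":[0,0,0]},{"delta_pos":[0,-0.0055,-0.0107],"dr":[0,0,0]},{"delta_pos":[0,-0.0055,-0.0107],"dr":[0,0,0]},{"delta_pos":[0,-0.0066,-0.0101],"dr":[0,0,0]},{"delta_pos":[0,-0.0066,-0.0101],"dr":[0,0,0]}]'
```

```text
time_s: 12.85
position: [0.4982, -0.2543, 0.1435]
ee_rot: [[-0.934, 0.358, 0.003], [0.358, 0.934, -0.001], [-0.003, 0.0, -1.0]]
force: [5.2, -3.2, -4.3]
width: 0.011
finger_force: 24.4
time_s: 13.85
position: [0.4843, -0.2897, 0.2317]
ee_rot: [[-0.934, 0.356, 0.004], [0.356, 0.934, 0.002], [-0.003, 0.004, -1.0]]
force: [7.2, 7.8, 3.5]
width: 0.0107
finger_force: 24.5
```

```bash
python3 -m jog '[{"delta_pos":[0,-0.0076,-0.0094],"dr":[0,0,0]},{"delta_pos":[0,-0.0076,-0.0094],"dr":[0,0,0]},{"delta_pos":[0,-0.0085,-0.0086],"dr":[0,0,0]},{"delta_pos":[0,-0.0085,-0.0086],"dr":[0,0,0]},{"delta_pos":[0,-0.0093,-0.0077],"dr":[0,0,0]},{"delta_pos":[0,-0.0093,-0.0077],"dr":[0,0,0]},{"delta_pos":[0,-0.01,-0.0068],"dr":[0,0,0]},{"delta_pos":[0,-0.01,-0.0068],"dr":[0,0,0]}]' && python3 -m jog '[{"delta_pos":[0,0,0],"dr":[0,0,0]},{"delta_pos":[0,0,0],"dr":[0,0,0]},{"delta_pos":[0,0,0],"dr":[0,0,0]},{"delta_pos":[0,0,0],"dr":[0,0,0]},{"delta_pos":[0,0,0],"dr":[0,0,0]},{"delta_pos":[0,0,0],"dr":[0,0,0]},{"delta_pos":[0,0,0],"dr":[0,0,0]},{"delta_pos":[0,0,0],"dr":[0,0,0]},{"delta_pos":[0,0,0],"dr":[0,0,0]},{"delta_pos":[0,0,0],"dr":[0,0,0]},{"delta_pos":[0,0,0],"dr":[0,0,0]},{"delta_pos":[0,0,0],"dr":[0,0,0]}]'; python3 - <<'E'
from h import *
a=snap("top","top3.png"); 
for k,z in dict(large_bead_center=.03,tray_center=.017).items():
    for m in arm.mark_of("top",k)[:2]: print(k,round(m["score"],2),np.round(m["xy"]),ray("top",m["xy"],z).round(3))
b=snap("side","side3.png")
cv2.imwrite("pics/c3.png",np.hstack([cv2.resize(x,(400,400),interpolation=cv2.INTER_CUBIC) for x in (a[130:290,220:380,::-1],b[130:290,230:390,::-1])]))
E
```

```text
time_s: 14.85
position: [0.4588, -0.3556, 0.2988]
ee_rot: [[-0.934, 0.356, 0.005], [0.356, 0.934, 0.0], [-0.005, 0.002, -1.0]]
force: [2.7, 9.1, 11.4]
width: 0.0109
finger_force: 25.4
time_s: 16.35
position: [0.4587, -0.3557, 0.2987]
ee_rot: [[-0.934, 0.356, 0.005], [0.356, 0.934, -0.001], [-0.005, 0.001, -1.0]]
force: [2.4, 11.6, 16.9]
width: 0.0109
finger_force: 26.0
large_bead_center 0.67 [338. 234.] [ 0.387 -0.553  0.03 ]
large_bead_center 0.52 [279. 209.] [ 0.443 -0.43   0.03 ]
tray_center 0.66 [324. 230.] [ 0.397 -0.526  0.017]
```

View pics/c3.png

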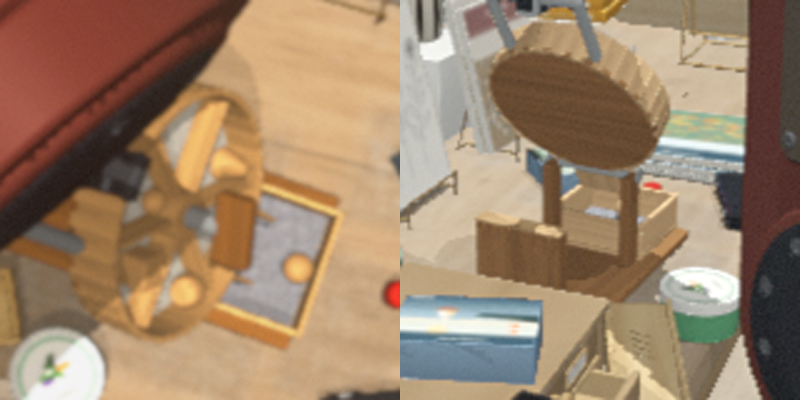

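The large bead lies in the tray at about (296,267) in the left crop. Now I'll lower the pan along the same arc.

```bash
python3 -m jog '[{"delta_pos":[0,0.01,0.0068],"dr":[0,0,0]},{"delta_pos":[0,0.01,0.0068],"dr":[0,0,0]},{"delta_pos":[0,0.0093,0.0077],"dr":[0,0,0]},{"delta_pos":[0,0.0093,0.0077],"dr":[0,0,0]},{"delta_pos":[0,0.0085,0.0086],"dr":[0,0,0]},{"delta_pos":[0,0.0085,0.0086],"dr":[0,0,0]},{"delta_pos":[0,0.0076,0.0094],"dr":[0,0,0]},{"delta_pos":[0,0.0076,0.0094],"dr":[0,0,0]}]' && python3 -m jog '[{"delta_pos":[0,0.0066,0.0101],"dr":[0,0,0]},{"delta_pos":[0,0.0066,0.0101],"dr":[0,0,0]},{"delta_pos":[0,0.0055,0.0107],"dr":[0,0,0]},{"delta_pos":[0,0.0055,0.0107],"dr":[0,0,0]},{"delta_pos":[0,0.0045,0.0113],"dr":[0,0,0]},{"delta_pos":[0,0.0045,0.0113],"dr":[0,0,0]},{"delta_pos":[0,0.0033,0.0117],"dr":[0,0,0]},{"delta_pos":[0,0.0033,0.0117],"dr":[0,0,0]}]' && python3 -m jog '[{"delta_pos":[0,0.002,0.012],"dr":[0,0,0]},{"delta_pos":[0,0.002,0.012],"dr":[0,0,0]},{"delta_pos":[0,0.001,0.012],"dr":[0,0,0]},{"delta_pos":[0,0.001,0.011],"dr":[0,0,0]},{"delta_pos":[0,0,0],"dr":[0,0,0]},{"delta_pos":[0,0,0],"dr":[0,0,0]}]'
```

```text
time_s: 17.55
position: [0.484, -0.2907, 0.2314]
ee_rot: [[-0.934, 0.357, 0.003], [0.357, 0.934, -0.001], [-0.003, 0.0, -1.0]]
force: [4.5, 1.6, 1.7]
width: 0.0113
finger_force: 25.5
time_s: 18.55
position: [0.498, -0.2545, 0.1428]
ee_rot: [[-0.934, 0.358, 0.002], [0.358, 0.934, -0.002], [-0.003, -0.001, -1.0]]
force: [2.9, -1.8, -1.0]
width: 0.0109
finger_force: 26.2
time_s: 19.3
position: [0.4999, -0.2489, 0.0958]
ee_rot: [[-0.934, 0.358, 0.002], [0.358, 0.934, -0.001], [-0.002, -0.0, -1.0]]
force: [6.4, -2.4, -2.0]
width: 0.0108
finger_force: 26.6
```

Release, wait, and rise clear.

```bash
python3 -m jog '[{"delta_pos":[0,0,0],"dr":[0,0,0]},{"delta_pos":[0,0,0],"dr":[0,0,0]},{"delta_pos":[0,0,0],"dr":[0,0,0]},{"delta_pos":[0,0,0],"dr":[0,0,0]},{"delta_pos":[0,0,0],"dr":[0,0,0]},{"delta_pos":[0,0,-0.03],"dr":[0,0,0]},{"delta_pos":[0,0,-0.05],"dr":[0,0,0]},{"delta_pos":[0,0,-0.05],"dr":[0,0,0]},{"delta_pos":[0,-0.06,-0.05],"dr":[0,0,0]},{"delta_pos":[0,-0.06,0],"dr":[0,0,0]},{"delta_pos":[0,0,0],"dr":[0,0,0]},{"delta_pos":[0,0,0],"dr":[0,0,0]}]' 0; python3 - <<'E'
from h import *
w=snap("wrist","w5.png")
for k,z in dict(wheel_center=.115,tip_handle=.115,large_bead_center=.03).items():
    for m in arm.mark_of("wrist",k)[:2]: print(k,round(m["score"],2),np.round(m["xy"]),ray("wrist",m["xy"],z).round(3))
E
```

```text
time_s: 20.8
position: [0.4604, -0.3491, 0.2651]
ee_rot: [[-0.933, 0.359, -0.0], [0.359, 0.933, 0.001], [0.0, 0.001, -1.0]]
force: [-0.5, -0.5, 0.4]
width: 0.0426
finger_force: 0.0
wheel_center 0.72 [230. 191.] [ 0.445 -0.385  0.115]
tip_handle 0.71 [390. 195.] [ 0.501 -0.251  0.115]
large_bead_center 0.61 [ 85. 174.] [ 0.383 -0.549  0.03 ]
```

View pics/w5.png

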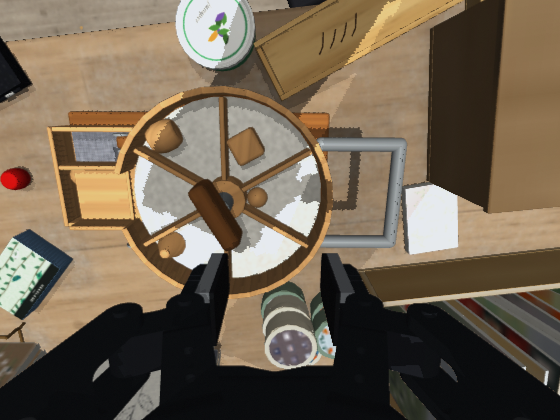

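w5 shows the pan level, four beads still in the wheel, and the tub and tag pack in place. One last check of the tray from the top, then hand in.

```bash
python3 - <<'E'
from h import *
a=snap("top","top5.png"); t=arm.mark_of("top","large_bead_center")
print([(round(m["score"],2),np.round(m["xy"])) for m in t[:3]])
for m in t[:1]: print(ray("top",m["xy"],.03).round(3))
cv2.imwrite("pics/c5.png",cv2.resize(a[180:280,270:400,::-1],(650,500),interpolation=cv2.INTER_CUBIC))
E
```

```text
[(0.44, array([339., 239.]))]
[ 0.377 -0.554  0.03 ]
```

View pics/c5.png

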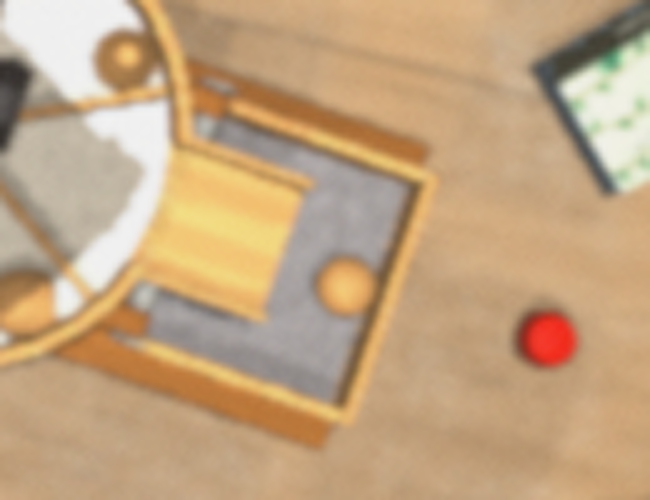

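The crop shows the large bead in the tray at (346,286), an empty compartment at the spout, and the red look-alike still in place.

```bash
python3 -c "
from station import arm
print(arm.finish_job())"
```

```text
the job is handed in; nothing more can be done
None
```

The large round bead is in the catch tray, the pan is level again, the other four beads are still in the wheel, and the job was handed in at about 21 s; no verdict was returned.

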